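# Index the gravity column over the next vial

### The arm

A 6-joint arm with a two-finger parallel gripper is mounted at the origin on a cart in front of the work surface, level with it; the furniture and walls round the work are solid. World frame = base frame: x ahead of the robot, y to its left, z up, the work surface at z = 0. Lengths are in mm, angles in rad, forces in N, time in s.
With the tool pointing down it reaches from about 275 to 750 mm from the base axis. Payload 10.2 kg.
Tool frame: the origin (TCP) lies where the fingers leave the gripper's body, on its centre line; the fingertips stand 73 mm ahead of it and the grasp point (between the pads) lies 54 mm ahead of it; z points along the fingers, y is the line along which they close (so a half turn about z gives the same grasp; the last joint's range is limited). The gripper opens to 85 mm and grips with 20 to 120 N. Pads are 22 mm wide; open, the fingers measure 114 mm over their backs; the gripper's body (76 mm by 85 mm) begins 54 mm behind the grasp point. The pads swing forward as they close: fully open they stand 13 mm farther back than shut.
Start: joints at [1.034, 0.313, 1.498, -0, 1.331, -0.223], TCP at [162.068, 499.365, 303.894] pointing down, gripper open.
Joint ranges: [-2.94, 2.94], [-0.97, 2.17], [0.19, 2.56], [-1.23, 4.37], [0.02, 3.11], [-2.88, 2.88]. Speed limits (rad/s): [2.39, 2.39, 3.01, 3.14, 3.14, 3.14].

### API

Orientations are given as a unit quaternion [w, x, y, z].
In Python, from rig import ctrl gives the robot as it stands.
- The arm moves only by the shell command python3 -m creep 'ROWS' [OPENING] [FORCE]. ROWS is JSON, a list that holds one entry, the list of rows, each a list of 6 numbers: the shift along the world's x, y, z in units of 25 mm (1.0 is 25 mm), then the turn, a rotation vector about the world's x, y, z in units of 5 degrees (1.0 is 5 degrees). In form: [[[x, y, z, ax, ay, az], ...]]. A call has 1 to 20 rows; each row is the pose to reach, as a shift and turn from the pose commanded when the call began; what a row does not reach only later rows make up. A row lasts 1/12 s, in which the tool goes at most 41.7 mm and 7.16 degrees, less where a joint would pass 70% of its speed; a pose out of reach is approached as far as the arm can. A call with a gripper value outside its range is refused whole. OPENING is the finger opening in mm, from 0 to 85.4, set as the call begins (- or left out, the last holds). The fingers move at their own pace and stop on an object; FORCE is the grip in N (left out, the last holds). Time passes only in rows, so rows that repeat a pose let the fingers close. It gives the time, the measured TCP pose, the force, the opening and the grip force at its end, in the units of the state.
- ctrl.sense(): the state, without advancing time (a new reading comes with each control period).
- ctrl.capture(name): name is "scene" or "top" or "wrist"; returns a dict with "image" (384x512x3 uint8, red, green, blue), "fx", "fy", "cx", "cy" (pixels), "k1" (the pictures are not rectified: a ray, as slopes to the right and down, at radius r is drawn at 1 + k1 r^2 times it, then the intrinsics apply), "R" (3x3) and "t" (3): a world point X has camera coordinates R X + t. Camera axes: x right, y down, z forward; pixel columns grow to the right and rows downward; lengths in mm; the calibration is good to about 2 mm. A picture is of the moment at which its call begins. There is no depth.
- ctrl.finish_job(): hands the job in; it is judged then, once.
The state is a dict: "time_s": time; "joints": joint angles; "dq": joint speeds; "tau": joint torques, N m; "eef_pos": TCP position; "ee_rot": TCP orientation; "force": force on the tool from outside, world axes, zero at the start; "wrist_torque": the same for the moment, N m; "grip_width": opening from 0.0 (shut) to 1.0 (fully open); "grip_force": force on a finger pad.
Only numpy, scipy, OpenCV 4.12 (cv2) and the standard library are available. Lean on these libraries where they do the work, as an engineer would, in place of code of your own. Each camera call takes 0.05 s, during which the arm holds its last target. There are 200 camera calls.

### The job

The clear column on the swing arm has finished dripping into the open vial below it and now belongs over the other open vial, one hole along. Hook a fingertip through the pull ring, without pinching it, lift the spring index pin out of its hole, swing the arm one hole to bring the column over that vial, let the pin drop fully home there and take the finger away. Leave the column itself untouched, and do not lift, tip or shift the vials, the bottles or the other things on the bench.

Things in the scene. Friction and masses are not known exactly. Their poses are not given: they have to be found in the camera images.
- stand: fraction stand, fixed to the bench: flat metal fan-shaped base (10 mm thick, outer radius 150 mm, 72 degrees wide), post at the fan's point, three round vial seats (30 mm wide, 6 mm deep) on an arc of radius 80 mm about the post, a curved index rail over them. The fan opens along -x, mostly to the robot's left. Origin: on the post's axis, level with the base's underside; z up
- middle_hole (a point): mouth of the middle hole of the curved index rail (radii 118 to 142 mm from the post, 8 mm thick, its top 71 mm above the bench), 130 mm from the post on the stand's -x axis. The rail has three such 11 mm holes on that radius, 23 degrees (0.401 rad) apart, each over the ray of one vial seat. Low end stops close both ends
- column_arm (a joint): angle of the swing arm about the post's vertical axis, rad, counterclockwise from above; 0 (the start) when it points along the stand's -x, at q along (-cos q, -sin q) there. Holes at -0.401, 0, 0.401; stops at 0.48 either way. The bar is 24 mm wide, its top 83 mm over the bench, ends 148 mm from the post. Turns with about 0.5 N at the ring, stays where left; a seated pin locks it to 0.012 rad
- index_pin (a joint): lift of the spring index pin, m: 0 fully home in a hole, about 0.008 when its round 8 mm tip just clears the rail or rests on it between holes, 0.020 at its upper stop. The spring pulls it down with about 4 N at 0 and 7 N at the stop; let go within about 3 mm of a hole, it drops in by itself. It turns with the arm, 130 mm from the post
- ring_center (a point): middle of the opening of the pull ring, a D-shaped loop of 6 mm steel bar on top of the index pin, moving with pin and arm; 128 mm over the bench while the pin is home. The upright opening, 50 mm wide, 48 mm high, faces along the arm: from the arm's outer end one looks through it at the post. Bars 27 mm below and above this point (centres). The 20 mm housing under it ends 95 mm over the bench
- column_tip (a point): lower end of the spout of the gravity column, 61 mm above the bench and 80 mm from the post on the arm's ray. The column is a clear upright plastic tube with a white filling, 19 mm in diameter (25 mm at its rim), clamped in a collar of the arm; it reaches up to 154 mm above the bench, 50 mm behind the ring towards the post. Not to be touched
- vial_now: open clear glass vial, 27 mm in diameter and 42 mm high, loose in the middle seat, under the column at the start. Origin: centre of its underside.
- vial_fresh: open clear glass vial like vial_now, loose in the seat next to it on one side (either, it changes); the column has to go over this one. Origin: centre of its underside.
- capped_bottle: small white bottle with a screw cap, 27 mm in diameter and 51 mm high, loose in the seat next to vial_now on the other side. Origin: centre of its underside.
- marker: white marker pen with a black cap, 17 x 135 x 16 mm, lying at the front right. Origin: centre of its underside.
- tape_roll: roll of beige tape, 96 mm wide and 25 mm high, lying on the right. Origin: centre of its underside.
- timer: round white laboratory timer with a dial, 58 mm wide and 36 mm high, near the front left corner. Origin: centre of its underside.
- swab_tub: round tub of swabs, 77 mm wide and 80 mm high, at the back. Origin: centre of its underside.
- white_bottle: small white bottle with a screw cap, 27 mm in diameter and 51 mm high, standing on the bench just beside the stand's fan, on the robot's side. Origin: centre of its underside.
- tip_box: box of pipette tips, 82 x 118 x 40 mm (59 mm with its lid), on the left. Origin: centre of its underside.
- sample_cup: white sample cup with a lid, 50 mm wide and 64 mm high, standing on the bench right of the stand. Origin: centre of its underside.

How it is judged (in metres and radians):
On the way, in this order (a step that is already met when the one before it is completed fails the run):
1. the index pin is lifted out of the hole in which the arm started (value of joint index_pin above 0.007 m and value of joint column_arm between -0.15 and 0.15 rad), for 0.1 s.
2. the column stands over the fresh vial and the pin has dropped home in that hole (horizontal distance between column_tip and vial_fresh below 0.006 m and value of joint index_pin below 0.002 m), for 0.2 s.
At the end, for the whole second after the job is handed in: The column's spout is within 6 mm of the axis of the fresh vial (horizontally), the index pin is home (lift under 2 mm), the arm is at rest, and the vials and the capped bottle stand upright (within 0.1 rad) in their seats, within 8 mm of where they stood (all of step 2 and velocity of joint column_arm between -0.05 and 0.05 rad/s and angle between each of vial_now, vial_fresh, capped_bottle's own z axis and vertical below 0.1 rad and distance of each of vial_now, vial_fresh, capped_bottle from where it was at the start of the episode below 0.008 m); the robot touches nothing.
It fails at once if the ring is pinched: fingers press on opposite sides of it, or of one of its bars, at once (over 2 N on each) ((contact force between the fingers and crown_near above 2 N and contact force between the fingers and crown_far above 2 N) or (contact force between the fingers and left_in above 2 N and contact force between the fingers and left_out above 2 N) or (contact force between the fingers and right_in above 2 N and contact force between the fingers and right_out above 2 N) or (contact force between the fingers and left_out above 2 N and contact force between the fingers and right_out above 2 N)).
It fails at once if the column is touched (over 1 N) (contact force between any of the fingers, the arm and column_barrel above 1 N).
It fails at once if a vial or the capped bottle is lifted, tipped or shifted (over 8 mm or 0.3 rad) (distance of any of vial_now, vial_fresh, capped_bottle from where it was at the start of the episode above 0.008 m or angle between any of vial_now, vial_fresh, capped_bottle's own z axis and vertical above 0.3 rad).
It fails at once if another thing on the bench is lifted or shifted (over 15 mm) (distance of any of marker, tape_roll, timer, swab_tub, white_bottle, tip_box, sample_cup from where it was at the start of the episode above 0.015 m).
It also fails if it takes over 38 s, if anything falls off the work surface, if the arm or the gripper's body presses on something with over 40 N, if the wrist force passes 120 N, or if a joint passes its speed limit or range.

## Working session

There is one attempt and no reset: what is moved stays moved. The work goes in short steps, Python scripts to look and compute and a shell command to move; the robot and the scene stay as the last step left them, time stands still between calls to the robot, and variables do not carry over. Pictures are saved under pics/ and viewed, at most 10 in all, crops included, and the job is handed in when it is done.

```bash
mkdir -p pics
cat > h.py <<'E'
import numpy as np, cv2
from rig import ctrl
def cap(n,f):
    c=ctrl.capture(n); cv2.imwrite('pics/'+f+'.png',cv2.cvtColor(c['image'],cv2.COLOR_RGB2BGR)); np.save('pics/'+f+'.npy',c,allow_pickle=True); return c
def load(f): return np.load('pics/'+f+'.npy',allow_pickle=True).item()
def ray(c,u,v):
    xd,yd=(u-c['cx'])/c['fx'],(v-c['cy'])/c['fy']; x,y=xd,yd
    for _ in range(20):
        s=1+c['k1']*(x*x+y*y); x,y=xd/s,yd/s
    R=np.array(c['R']); return -R.T@np.array(c['t']), R.T@np.array([x,y,1.])
def plane(c,u,v,z):
    o,d=ray(c,u,v); return o+d*(z-o[2])/d[2]
def proj(c,X):
    p=np.array(c['R'])@np.array(X,float)+np.array(c['t']); x,y=p[:2]/p[2]; s=1+c['k1']*(x*x+y*y)
    return np.array([c['fx']*x*s+c['cx'],c['fy']*y*s+c['cy']])
def two(c1,p1,c2,p2):
    o1,d1=ray(c1,*p1); o2,d2=ray(c2,*p2)
    s=np.linalg.lstsq(np.c_[d1,-d2],o2-o1,rcond=None)[0]; a=o1+s[0]*d1; b=o2+s[1]*d2
    return (a+b)/2,np.linalg.norm(a-b)
E
python3 - <<'E'
from h import *
a=cap('scene','s0');b=cap('top','t0')
for c in(a,b): print(-np.array(c['R']).T@c['t'],c['fx'],c['k1'])
print(ctrl.sense())
im=np.hstack([cv2.imread('pics/s0.png'),cv2.imread('pics/t0.png')])
E
```

```text
[-391.49178921 -312.0845808   684.95925236] 378.2361308872163 -0.013188875711865602
[ 416.60027114  -95.72343207 1201.10109387] 487.1229772793826 0.05267848763254811
{'time_s': 0.1, 'joints': array([ 1.03359932e+00,  3.13370786e-01,  1.49834212e+00,  1.73686513e-05,
        1.33098162e+00, -2.23378284e-01]), 'dq': array([-1.58168900e-03, -1.01433049e-03, -1.71109418e-03,  3.22639045e-05,
        1.35531586e-04,  7.98614789e-04]), 'tau': array([ 1.13845585e-03, -4.12900114e+01, -2.60147846e+01, -2.21429186e-04,
        2.93287289e-03, -1.46463279e-06]), 'eef_pos': array([161.98810273, 499.23723982, 303.41130564]), 'ee_rot': array([-2.12332891e-04,  1.56268304e-01,  9.87714490e-01, -5.08445689e-04]), 'force': array([ 0.2781027 , -0.18758597, -0.17718125]), 'wrist_torque': array([ 0.03406822, -0.00749834,  0.05592816]), 'grip_force': 0.0, 'grip_width': 0.9969530737164999}
```

View pics/s0.png

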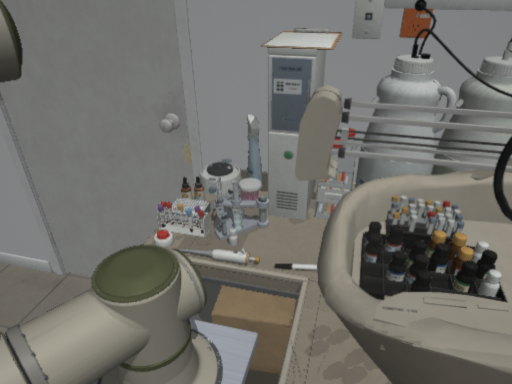

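View pics/t0.png

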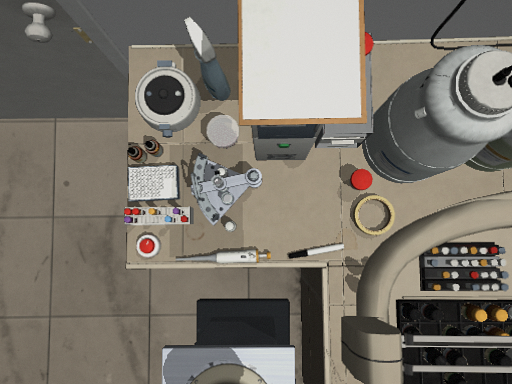

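Run:
```python
from h import *
t=cv2.imread('pics/t0.png')[135:245,175:275]; s=cv2.imread('pics/s0.png')[155:265,195:285]
cv2.imwrite('pics/z.png',np.hstack([cv2.resize(t,(400,440),interpolation=2),cv2.resize(s,(360,440),interpolation=2)]))
```

```text
(no output)
```

View pics/z.png

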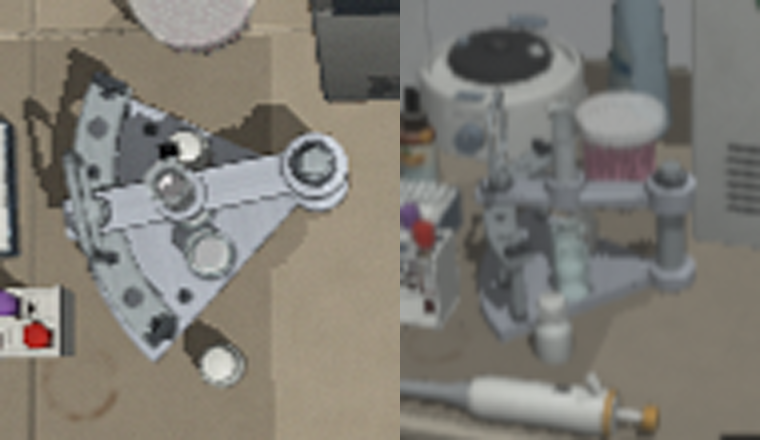

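Run:
```python
from h import *
from scipy.spatial.transform import Rotation as Rt
t=load('t0');s=load('s0')
f=lambda x,y:(175+(x+.5)/4-.5,135+(y+.5)/4-.5)
hb=plane(t,*f(97,128),71);hf=plane(t,*f(132,297),71)
print('holes',hb,hf,np.linalg.norm(hb-hf),'exp',2*130*np.sin(.401))
m=(hb+hf)/2; d=(hf-hb)/np.linalg.norm(hf-hb); a=np.array([-d[1],d[0],0]); a*=np.sign(a[1])
a[2]=0;post=m-a*130*np.cos(.401); print('a',a,np.degrees(np.arctan2(a[1],a[0])),'post',post)
col=plane(t,*f(175,188),154); print('col',col, 'exp',post+80*a)
for z in(83,95,105):print(z,plane(t,*f(315,160),z))
ring=post+130*a;ring[2]=128;print('ring',ring)
fa,fb=plane(t,*f(210,255),50),plane(t,*f(220,365),51);print('vialF',fa,np.linalg.norm((fa-post)[:2]),'white',fb)
c=s;print('ring in scene zoom',(proj(s,ring)-[195,155])*4+[400,0],'top zoom',(proj(t,ring)-[175,135])*4)
tz=np.radians(25); z=-a*np.cos(tz)-np.array([0,0,np.sin(tz)])
R0=Rt.from_quat(ctrl.sense()['ee_rot'][[1,2,3,0]])
h=np.cross([0,0,1],a)
for x in(h,-h):
  for sw in(0,1):
    X=x if not sw else np.cross(x,z)
    M=Rt.from_matrix(np.c_[X,np.cross(z,X),z]); rv=(M*R0.inv()).as_rotvec(degrees=True); print(sw,rv/5,np.linalg.norm(rv))
for back in(73+60,73-15): print('TCP',ring-z*back,(ring-z*back-ctrl.sense()['eef_pos'])/25)
```

```text
holes [576.42994591  61.63148408  71.        ] [477.05535726  41.2836855   71.        ] 101.43639275918788 exp 101.48819419439697
a [-0.20059663  0.97967392  0.        ] 101.57185050794875 post [550.75150962 -65.79688782  71.        ]
col [531.39783925   7.79842543 154.        ] exp [534.70377919  12.57702588  71.        ]
83 [554.42629308 -66.29385142  83.        ]
95 [552.94707776 -66.60970387  95.        ]
105 [551.71439833 -66.87291424 105.        ]
ring [524.67394768  61.56072194 128.        ]
vialF [502.56979419  -2.56118957  50.        ] 79.49988198115243 white [437.3942713   -8.21868475  51.        ]
ring in scene zoom [491.4814445  134.75105131] top zoom [ 81.39816819 204.81371163]
0 [-13.09937036   0.73069692   5.26023742] 70.67487521938243
1 [-10.25087933  11.48618799  20.88259136] 129.72043627476455
0 [ -0.95870838 -17.06150271 -25.9063142 ] 155.17337981725927
1 [-10.1066206   -9.05024283 -10.71015847] 86.4231117227684
TCP [500.49424336 179.64957371 184.20822881] [ 13.54024563 -12.78350664  -4.76812307]
TCP [514.12941497 113.05811595 152.51185918] [ 14.08565249 -15.44716495  -6.03597786]
```

```bash
python3 -m creep '[[[1.1,-0.8,0,-1.1,0.06,0.44],[2.2,-1.6,0,-2.2,0.12,0.88],[3.3,-2.4,0,-3.3,0.18,1.3],[4.4,-3.2,0,-4.4,0.24,1.75],[5.5,-4,0,-5.5,0.3,2.2],[6.6,-4.8,0,-6.6,0.36,2.6],[7.7,-5.6,0,-7.7,0.42,3.1],[8.8,-6.4,0,-8.7,0.48,3.5],[9.9,-7.2,0,-9.8,0.55,3.9],[11,-8,0,-10.9,0.6,4.4],[12,-9,-0.7,-12,0.67,4.8],[13,-10,-1.4,-13.1,0.73,5.26],[13,-10.2,-2,-13.1,0.73,5.26],[13,-10.2,-2,-13.1,0.73,5.26],[13,-10.2,-2,-13.1,0.73,5.26]]]' 0 20
python3 - <<'E'
from h import *
print(ctrl.sense()); cap('wrist','w1')
E
```

```text
time_s: 1.35
eef_pos: [486.9, 244.4, 253.7]
ee_rot: [0.054, -0.085, 0.839, -0.534]
force: [0.1, -0.2, 0.8]
grip_width: -0.003
grip_force: 0.0
{'time_s': 1.35, 'joints': array([ 0.53844387,  0.64798706,  1.40882226, -1.02891251,  1.63818764,
       -0.99152425]), 'dq': array([ 0.02425487, -0.0341278 , -0.03288184, -0.00385324,  0.00572668,
       -0.00466764]), 'tau': array([ -1.46246888, -49.18122411, -20.58418751,  -2.05593914,
         1.24807544,   0.07845459]), 'eef_pos': array([486.93580465, 244.41267105, 253.69691332]), 'ee_rot': array([ 0.05356413, -0.0851276 ,  0.83935824, -0.53419277]), 'force': array([ 0.14481648, -0.24101875,  0.8095522 ]), 'wrist_torque': array([ 0.39011828,  0.06383924, -0.04383336]), 'grip_force': 0.0, 'grip_width': -0.0025314950189233025}
```

View pics/w1.png

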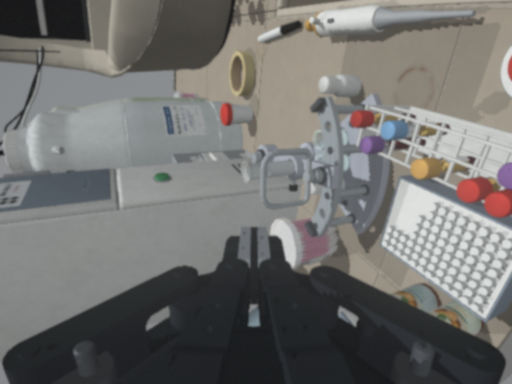

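Run:
```python
from h import *
from scipy.spatial.transform import Rotation as Rt
t=load('t0');s=load('s0');w=load('w1')
f=lambda x,y:(175+(x+.5)/4-.5,135+(y+.5)/4-.5)
print('red',two(t,f(37,333),w,(360,119)));print('purple',two(t,f(6,318),w,(373,145)))
post=np.array([550.75,-65.8,0]);
def pt(q,r,z,th=101.57):
    g=np.radians(th)+q; return post+[r*np.cos(g),r*np.sin(g),z]
n=np.array([-np.sin(np.radians(101.57)),np.cos(np.radians(101.57)),0])
r=pt(0,130,128)
for p in(r,r+[0,0,27],r-[0,0,27],r+28*n,r-28*n,pt(.401,130,71),pt(-.401,130,71)):print(p.round(),proj(w,p).round(1))
st=ctrl.sense();R=Rt.from_quat(st['ee_rot'][[1,2,3,0]]);print(R.as_matrix().round(3))
# ring center from w via ray to plane of ring
o,d=ray(w,287,179);a=np.array([np.cos(np.radians(101.57)),np.sin(np.radians(101.57)),0])
print('ring meas',o+d*((r-o)@a)/(d@a))
tz=np.radians(25);z=-a*np.cos(tz)-[0,0,np.sin(tz)]
for b in(73+25,73-15):print((r-z*b),(r-z*b-st['eef_pos'])/25)
```

```text
red (array([456.21657382,  94.9293069 ,  80.43042829]), np.float64(0.4649354505744749))
purple (array([469.6730562 , 114.50660675,  78.4631174 ]), np.float64(8.893174934688636))
[525.  62. 128.] [286.6 178.2]
[525.  62. 155.] [263.1 180.8]
[525.  62. 101.] [308.3 175.7]
[497.  56. 128.] [287.4 151. ]
[552.  67. 128.] [285.8 204. ]
[477.  41.  71.] [327.7 126.2]
[576.  62.  71.] [321.9 213.3]
[[-0.98  -0.084  0.183]
 [-0.201  0.416 -0.887]
 [-0.001 -0.906 -0.424]]
ring meas [525.59778525  61.74705145 127.48992581]
[506.86273747 148.57186547 169.41658965] [ 0.795796   -3.85491594 -3.41620478]
[514.13368194 113.05618647 152.51185918] [ 1.08663378 -5.2755431  -4.092394  ]
```

```bash
python3 -m creep '[[[0.2,-1,-0.9,0,0,0],[0.4,-2,-1.8,0,0,0],[0.6,-3,-2.7,0,0,0],[0.8,-3.8,-3.4,0,0,0],[0.85,-4.1,-3.53,0,0,0],[0.9,-4.4,-3.67,0,0,0],[0.95,-4.7,-3.82,0,0,0],[1.03,-5,-3.96,0,0,0],[1.1,-5.34,-4.12,0,0,0],[1.1,-5.34,-4.12,0,0,0],[1.1,-5.34,-4.12,0,0,0]]]'
python3 - <<'E'
from h import *
cap('wrist','w2');cap('scene','s2');cap('top','t2')
f=lambda n,a,b,c,d:cv2.resize(cv2.imread(f'pics/{n}.png')[a:b,c:d],(400,400),interpolation=2)
cv2.imwrite('pics/z2.png',np.hstack([f('w2',84,340,150,406),f('s2',155,265,195,305)]))
E
```

```text
time_s: 2.32
eef_pos: [514.6, 110.8, 151.1]
ee_rot: [0.054, -0.085, 0.839, -0.534]
force: [-0.0, 0.8, -0.4]
grip_width: -0.006
grip_force: 0.0
```

View pics/z2.png

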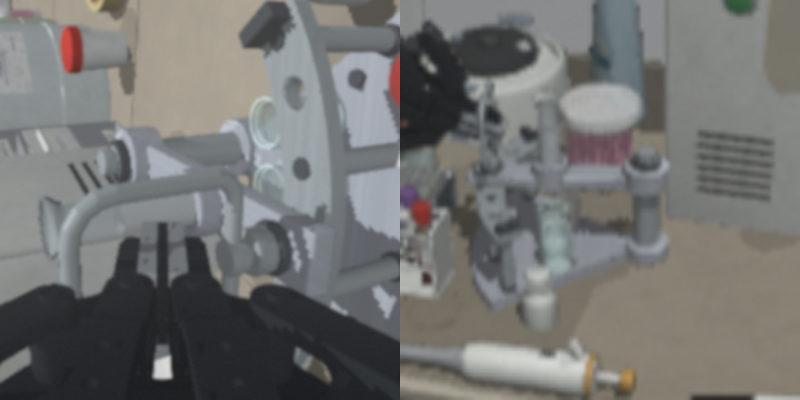

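```bash
python3 -m creep '[[[0,0,0.15,0,0,0],[0,0,0.3,0,0,0],[0,0,0.4,0,0,0],[0,0,0.5,0,0,0],[0,0,0.5,0,0,0],[0,0,0.5,0,0,0]]]'; python3 -m creep '[[[0,0,0.1,0,0,0],[0,0,0.2,0,0,0],[0,0,0.2,0,0,0],[0,0,0.2,0,0,0]]]';python3 - <<'E'
from h import *
cap('scene','s3')
f=lambda n,a,b,c,d:cv2.resize(cv2.imread(f'pics/{n}.png')[a:b,c:d],(400,400),interpolation=2)
cv2.imwrite('pics/z3.png',np.hstack([f('s2',165,215,200,250),f('s3',165,215,200,250)]))
E
```

```text
time_s: 2.97
eef_pos: [514.4, 110.9, 162.9]
ee_rot: [0.054, -0.085, 0.84, -0.534]
force: [1.0, -0.1, -6.1]
grip_width: -0.002
grip_force: 2.6
time_s: 3.3
eef_pos: [514.5, 110.9, 168.3]
ee_rot: [0.054, -0.085, 0.839, -0.534]
force: [-0.9, 1.4, -6.4]
grip_width: -0.003
grip_force: 3.1
```

View pics/z3.png

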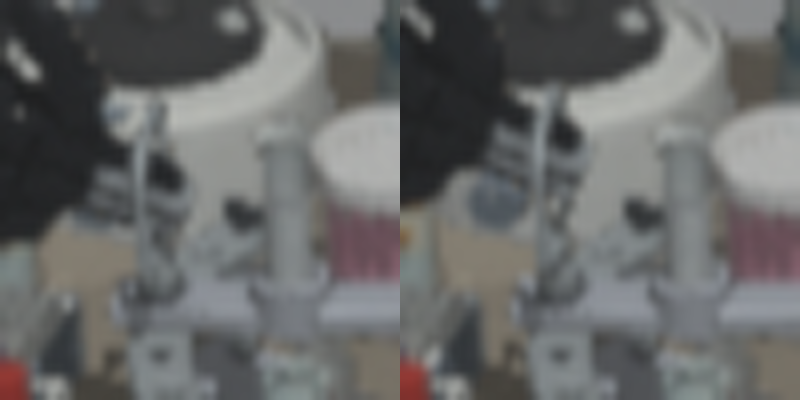

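```bash
python3 -m creep '[[[0,0,0.1,0,0,0],[0,0,0.16,0,0,0],[0,0,0.16,0,0,0],[-0.18,-0.03,0.16,0,0,0.29],[-0.355,-0.08,0.16,0,0,0.57],[-0.53,-0.13,0.16,0,0,0.86],[-0.7,-0.18,0.16,0,0,1.15],[-1.04,-0.3,0.16,0,0,1.72],[-1.375,-0.43,0.16,0,0,2.29],[-1.7,-0.58,0.16,0,0,2.86],[-2.02,-0.74,0.16,0,0,3.44],[-2.335,-0.925,0.16,0,0,4.01],[-2.5,-1.02,0.16,0,0,4.3],[-2.64,-1.12,0.16,0,0,4.58],[-2.64,-1.12,0.16,0,0,4.58],[-2.64,-1.12,0.16,0,0,4.58]]]'
python3 - <<'E'
from h import *
cap('scene','s4');cap('top','t4');cap('wrist','w4')
f=lambda n,a,b,c,d:cv2.resize(cv2.imread(f'pics/{n}.png')[a:b,c:d],(400,400),interpolation=2)
cv2.imwrite('pics/z4.png',np.hstack([f('t4',140,240,180,280),f('w4',84,340,150,406)]))
E
```

```text
time_s: 4.68
eef_pos: [450.2, 155.9, 234.0]
ee_rot: [0.131, -0.242, 0.827, -0.491]
force: [-0.3, -0.3, 0.3]
grip_width: 0.0
grip_force: 0.0
```

View pics/z4.png

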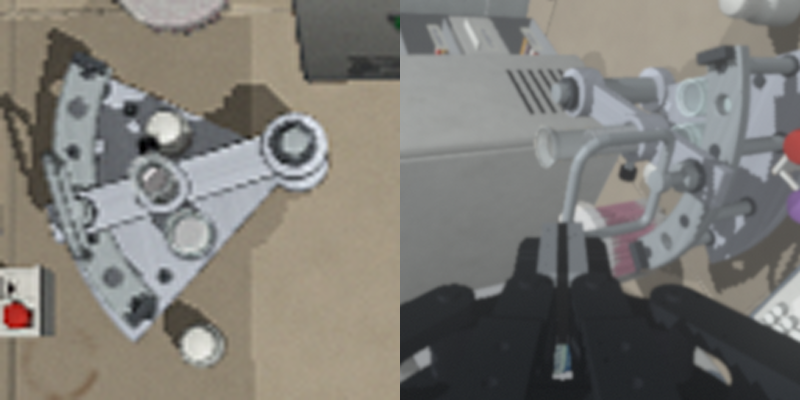

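Run:
```python
from h import *
from scipy.spatial.transform import Rotation as Rt
s=ctrl.sense();print(s['joints'].round(3),s['eef_pos'],s['ee_rot'],s['force'])
R=Rt.from_quat(s['ee_rot'][[1,2,3,0]]);T=Rt.from_quat(np.array([-.085,.839,-.534,.054]))
print('tool z',R.as_matrix()[:,2],'rv to old',(T*R.inv()).as_rotvec(degrees=True)/5)
print('shift to pre',(np.array([487,244.4,253.7])-s['eef_pos'])/25)
d=cv2.absdiff(cv2.imread('pics/t0.png'),cv2.imread('pics/t4.png')).max(2)[120:260,120:400]>40
ys,xs=np.where(d);print(d.sum(),np.c_[xs+120,ys+120][::max(1,len(xs)//25)].tolist())
```

```text
[ 0.421  0.406  1.855 -1.232  1.169 -1.008] [450.25176261 155.41284928 232.7816397 ] [ 0.12983594 -0.24234661  0.82691628 -0.49053054] [-0.42916784 -0.33067087 -0.35591695]
tool z [ 0.45248374 -0.74832477 -0.48504484] rv to old [-0.64472119 -0.54033038 -4.05458169]
shift to pre [1.4699295  3.55948603 0.83673441]
2076 [[181, 160], [214, 171], [129, 177], [225, 179], [140, 182], [129, 184], [155, 185], [144, 187], [220, 188], [158, 190], [150, 192], [136, 195], [140, 198], [202, 203], [149, 207], [152, 209], [150, 211], [159, 213], [126, 216], [139, 218], [154, 220], [148, 223], [139, 226], [122, 230], [131, 234], [121, 250]]
```

Run:
```python
from h import *
t=load('t4');w=load('w4')
def pt(q,r,z,th=101.57):
    g=np.radians(th)+q; return np.array([550.75,-65.8,0])+[r*np.cos(g),r*np.sin(g),z]
print('holes t',[proj(t,pt(q,130,71)).round(1) for q in(-.401,0,.401)])
for q in(0,.05,.1,.15):
  print(q,'col',proj(t,pt(q,80,154)),*[('ring',z,proj(t,pt(q,130,128+z)).round(1),proj(w,pt(q,130,128+z)).round(1),proj(w,pt(q,130,155+z)).round(1)) for z in(0,8)])
f=lambda c,n:cv2.resize(cv2.imread(f'pics/{n}.png')[145:220,185:260],(400,400),interpolation=2)
im=np.hstack([f(0,'t0'),f(0,'t4')]);cv2.imwrite('pics/z5.png',im)
```

```text
holes t [array([198.9, 166.6]), array([198.9, 188.6]), array([207.6, 208.9])]
0 col [216.16730611 180.13444412] ('ring', 0, array([195.4, 186.2]), array([293.6, 215.2]), array([265.4, 220.5])) ('ring', 8, array([194.8, 185.8]), array([285.6, 216.7]), array([256.4, 222.1]))
0.05 col [216.58863697 181.91837805] ('ring', 0, array([196., 189.]), array([295.6, 208.9]), array([267.1, 213.8])) ('ring', 8, array([195.5, 188.7]), array([287.5, 210.3]), array([258. , 215.4]))
0.1 col [217.09941827 183.67941642] ('ring', 0, array([196.8, 191.8]), array([297.4, 202.1]), array([268.6, 206.8])) ('ring', 8, array([196.3, 191.5]), array([289.2, 203.4]), array([259.4, 208.2]))
0.15 col [217.69845796 185.41313261] ('ring', 0, array([197.7, 194.6]), array([299., 195.]), array([269.9, 199.2])) ('ring', 8, array([197.2, 194.3]), array([290.7, 196.2]), array([260.7, 200.6]))
```

View pics/z5.png

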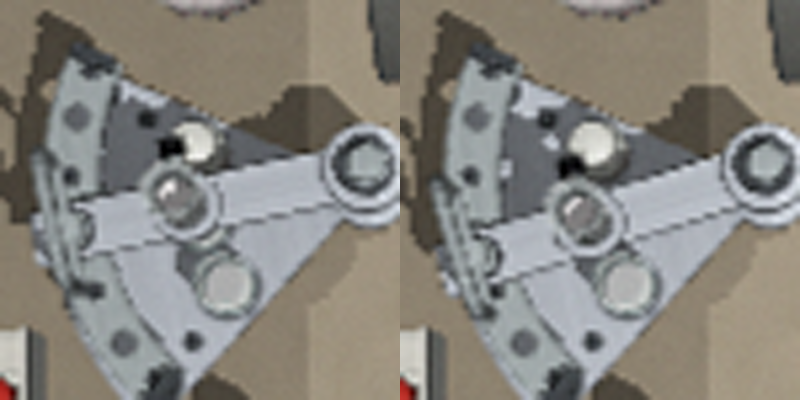

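```bash
python3 -m creep '[[[0.2,0.5,0,0,0,0],[0.4,1,0,-0.16,-0.13,-1],[0.7,1.2,0,-0.32,-0.27,-2],[1,1.2,-0.4,-0.48,-0.4,-3],[1.3,1.22,-0.9,-0.64,-0.54,-4.05],[1.31,1.22,-1.39,-0.64,-0.54,-4.05],[1.31,1.22,-1.39,-0.64,-0.54,-4.05],[1.31,1.22,-1.39,-0.64,-0.54,-4.05]]]'
python3 - <<'E'
from h import *
from scipy.spatial.transform import Rotation as Rt
s=ctrl.sense();print(s['joints'].round(3))
R=Rt.from_quat(s['ee_rot'][[1,2,3,0]]);T=Rt.from_quat(np.array([-.085,.839,-.534,.054]))
print('rv to old',(T*R.inv()).as_rotvec(degrees=True)/5)
for g in([491.3,146.6,178],[499.5,106.7,159]):print((np.array(g)-s['eef_pos'])/25)
E
```

```text
time_s: 5.5
eef_pos: [482.5, 185.5, 197.4]
ee_rot: [0.054, -0.087, 0.839, -0.534]
force: [-0.9, 0.4, -0.7]
grip_width: 0.003
grip_force: 0.0
[ 0.453  0.652  1.581 -1.078  1.486 -0.877]
rv to old [ 0.00231936 -0.02736761 -0.02848179]
[ 0.35399282 -1.55788107 -0.77773863]
[ 0.68199282 -3.15388107 -1.53773863]
```

```bash
python3 -m creep '[[[0.18,-0.8,-0.4,0,0,0],[0.35,-1.56,-0.78,0,0,0],[0.45,-2,-1,0,0,0],[0.55,-2.5,-1.22,0,0,0],[0.62,-2.85,-1.38,0,0,0],[0.68,-3.15,-1.54,0,0,0],[0.68,-3.15,-1.54,0,0,0],[0.68,-3.15,-1.54,0,0,0]]]'
python3 - <<'E'
from h import *
s=ctrl.sense();print(s['joints'].round(3))
cap('wrist','w6');cap('top','t6')
f=lambda n,a,b,c,d:cv2.resize(cv2.imread(f'pics/{n}.png')[a:b,c:d],(400,400),interpolation=2)
cv2.imwrite('pics/z6.png',np.hstack([f('w6',84,340,150,406),f('t6',145,220,185,260)]))
E
```

```text
time_s: 6.17
eef_pos: [499.9, 107.1, 159.9]
ee_rot: [0.054, -0.085, 0.839, -0.534]
force: [0.0, 0.5, -0.3]
grip_width: 0.001
grip_force: 0.0
[ 0.306  0.669  1.686 -1.185  1.335 -0.81 ]
```

View pics/z6.png

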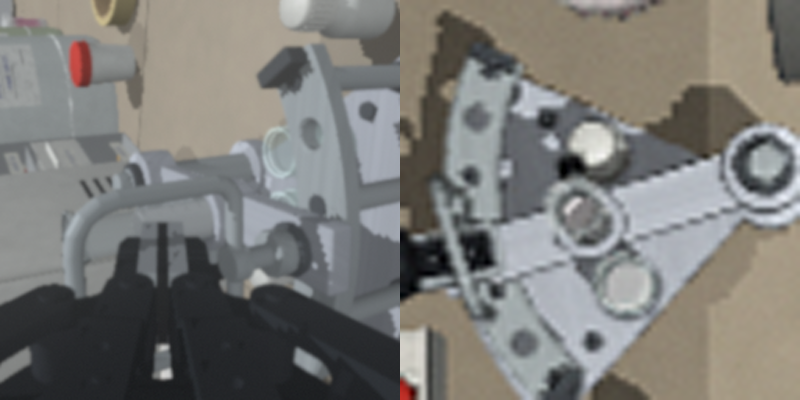

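```bash
cat > k.py <<'E'
from h import *
from scipy.optimize import least_squares
from scipy.spatial.transform import Rotation as Rt
E=Rt.from_euler
D=[([1.0336,.31337,1.49834,0,1.33098,-.22338],[161.99,499.24,303.41]),([.53844,.64799,1.40882,-1.02891,1.63819,-.99152],[486.94,244.41,253.70]),
([.421,.406,1.855,-1.232,1.169,-1.008],[450.25,155.41,232.78]),([.453,.652,1.581,-1.078,1.486,-.877],[482.5,185.5,197.4]),([.306,.669,1.686,-1.185,1.335,-.81],[499.9,107.1,159.9])]
def rot(q):return E('ZYZYZ',[q[0],q[1]+q[2],q[3],q[4],q[5]+P0])
P0=-np.pi/2
def fk(q,P):
    a,h,l1,e,l2,lt=P; w=np.array([a,0,h])+E('Y',q[1]).apply([0,0,l1])+E('Y',q[1]+q[2]).apply([e,0,l2])
    return E('Z',q[0]).apply(w)+rot(q).apply([0,0,lt])
F=least_squares(lambda P:np.concatenate([fk(np.array(q),P)-p for q,p in D]),[0,300,400,0,400,200]);P=F.x
def ik(p,R,q0):
    r=least_squares(lambda q:np.r_[(fk(q,P)-p)/100,(R*rot(q).inv()).as_rotvec()],q0); return r.x,r.cost
E
python3 - <<'E'
from k import *
print(P.round(1),np.abs(F.fun).max())
s=ctrl.sense();R=Rt.from_quat(s['ee_rot'][[1,2,3,0]]);print((R*rot(s['joints']).inv()).magnitude())
p0=s['eef_pos']; z=R.as_matrix()[:,2];piv=p0+56*z
for d in([0,0],[-16,-7],[-32.6,-16],[-45,-23]):
  for yaw in(0,-7,-15,-20):
   for tilt in (0,8):
    ax=np.cross(z,[0,0,-1]);ax/=np.linalg.norm(ax)
    Q=E('Z',np.radians(yaw))*Rt.from_rotvec(ax*np.radians(tilt)); p=piv-Q.apply(56*z)+[*d,0]
    q,c=ik(p,Q*R,s['joints']);print(d,yaw,tilt,q.round(3)[3:],'%.0e'%c)
E
```

```text
Traceback (most recent call last):
  File "k.py", line 12, in <module>
    F=least_squares(lambda P:np.concatenate([fk(np.array(q),P)-p for q,p in D]),[0,300,400,0,400,200]);P=F.x
  File "k.py", line 12, in <lambda>
    F=least_squares(lambda P:np.concatenate([fk(np.array(q),P)-p for q,p in D]),[0,300,400,0,400,200]);P=F.x
                                             ~~^^^^^^^^^^^^^^^
  File "k.py", line 11, in fk
    return E('Z',q[0]).apply(w)+rot(q).apply([0,0,lt])
                                ~~~^^^
  File "k.py", line 7, in rot
    def rot(q):return E('ZYZYZ',[q[0],q[1]+q[2],q[3],q[4],q[5]+P0])
                      ~^^^^^^^^^^^^^^^^^^^^^^^^^^^^^^^^^^^^^^^^^^^^
  File "scipy/spatial/transform/_rotation.pyx", line 1413, in scipy.spatial.transform._rotation.Rotation.from_euler
ValueError: Expected axis specification to be a non-empty string of upto 3 characters, got ZYZYZ
```

```bash
sed -i "s/^def rot.*/def rot(q):return E('ZYZ',[q[0],q[1]+q[2],q[3]])*E('YZ',[q[4],q[5]+P0])/" k.py
python3 - <<'E'
from k import *
print(P.round(1),np.abs(F.fun).max())
s=ctrl.sense();R=Rt.from_quat(s['ee_rot'][[1,2,3,0]]);print((R*rot(s['joints']).inv()).magnitude())
p0=s['eef_pos']; z=R.as_matrix()[:,2];piv=p0+56*z
for d in([0,0],[-16,-7],[-32.6,-16],[-45,-23]):
  for yaw in(0,-7,-15,-20):
   for tilt in (0,8):
    ax=np.cross(z,[0,0,-1]);ax/=np.linalg.norm(ax)
    Q=E('Z',np.radians(yaw))*Rt.from_rotvec(ax*np.radians(tilt)); p=piv-Q.apply(56*z)+[*d,0]
    q,c=ik(p,Q*R,s['joints']);print(d,yaw,tilt,q.round(3)[3:],'%.0e'%c)
E
```

```text
[165.3 199.3 255.7  13.5 276.9  51.4] 98.84998710129054
3.141592653589793
[0, 0] 0 0 [-1.194  1.322  2.358] 6e-21
[0, 0] 0 8 [-1.086  1.232  2.29 ] 1e-26
[0, 0] -7 0 [-1.11   1.409 -3.917] 8e-30
[0, 0] -7 8 [-1.01   1.319 -3.972] 2e-21
[0, 0] -15 0 [-1.02   1.509 -3.899] 5e-25
[0, 0] -15 8 [-0.927  1.417 -3.939] 3e-19
[0, 0] -20 0 [-0.966  1.57  -3.884] 2e-22
[0, 0] -20 8 [-0.877  1.477 -3.914] 2e-18
[-16, -7] 0 0 [-1.206  1.305 -3.887] 4e-21
[-16, -7] 0 8 [-1.102  1.212 -3.959] 9e-31
[-16, -7] -7 0 [-1.12   1.389 -3.88 ] 1e-29
[-16, -7] -7 8 [-1.022  1.296 -3.938] 9e-22
[-16, -7] -15 0 [-1.026  1.484 -3.864] 2e-25
[-16, -7] -15 8 [-0.936  1.39  -3.907] 1e-19
[-16, -7] -20 0 [-0.969  1.542 -3.849] 7e-23
[-16, -7] -20 8 [-0.883  1.447 -3.884] 8e-19
[-32.6, -16] 0 0 [-1.223  1.286 -3.848] 9e-21
[-32.6, -16] 0 8 [-1.121  1.189 -3.923] 8e-31
[-32.6, -16] -7 0 [-1.133  1.366 -3.843] 1e-30
[-32.6, -16] -7 8 [-1.038  1.27  -3.905] 4e-22
[-32.6, -16] -15 0 [-1.035  1.456 -3.829] 1e-25
[-32.6, -16] -15 8 [-0.947  1.361 -3.877] 7e-20
[-32.6, -16] -20 0 [-0.976  1.513 -3.815] 3e-23
[-32.6, -16] -20 8 [-0.893  1.416 -3.855] 5e-19
[-45, -23] 0 0 [-1.237  1.272 -3.819] 2e-31
[-45, -23] 0 8 [-1.136  1.173 -3.898] 3e-28
[-45, -23] -7 0 [-1.143  1.349 -3.816] 2e-30
[-45, -23] -7 8 [-1.05   1.251 -3.881] 3e-22
[-45, -23] -15 0 [-1.043  1.436 -3.803] 6e-26
[-45, -23] -15 8 [-0.958  1.339 -3.855] 5e-20
[-45, -23] -20 0 [-0.983  1.491 -3.791] 2e-23
[-45, -23] -20 8 [-0.902  1.393 -3.834] 4e-19
```

```bash
python3 -m creep '[[[0.1,0,-0.05,0,0,-0.6],[0.2,0.02,-0.1,0,0,-1.2],[0.35,0.04,-0.16,0,0,-2],[0.35,0.04,-0.16,0,0,-2],[0.35,0.04,-0.16,0,0,-2]]]'; python3 -m creep '[[[-0.15,-0.05,0,0,0,0],[-0.32,-0.12,0,0,0,0],[-0.5,-0.19,0,0,0,0],[-0.68,-0.27,0,0,0,0],[-0.83,-0.35,0,0,0,0],[-0.98,-0.44,0,0,0,0],[-1.13,-0.53,0,0,0,0],[-1.13,-0.53,0,0,0,0]]]'
python3 - <<'E'
from h import *
s=ctrl.sense();print(s['joints'].round(3))
cap('wrist','w7');cap('top','t7')
f=lambda n,a,b,c,d:cv2.resize(cv2.imread(f'pics/{n}.png')[a:b,c:d],(400,400),interpolation=2)
cv2.imwrite('pics/z7.png',np.hstack([f('w7',84,340,150,406),f('t7',145,220,185,260)]))
E
```

```text
time_s: 6.68
eef_pos: [508.8, 108.5, 155.7]
ee_rot: [0.008, -0.013, 0.844, -0.537]
force: [-1.0, -0.3, -0.2]
grip_width: -0.0
grip_force: 0.0
time_s: 7.35
eef_pos: [479.7, 94.4, 156.0]
ee_rot: [0.008, -0.012, 0.844, -0.537]
force: [0.1, -0.2, 0.1]
grip_width: -0.002
grip_force: 0.0
[ 0.284  0.68   1.679 -1.087  1.431 -0.76 ]
```

View pics/z7.png

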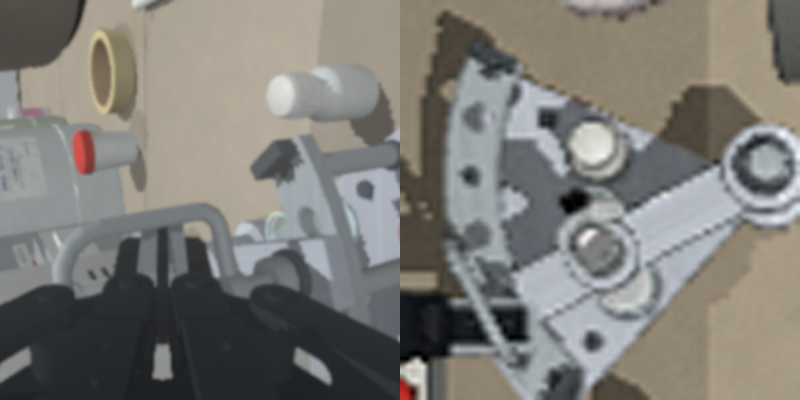

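```bash
cat > m.py <<'E'
from h import *
def pt(q,r,z,th=101.57):
    g=np.radians(th)+q; return np.array([550.75,-65.8,0])+[r*np.cos(g),r*np.sin(g),z]
def colq(n,ref='t7'):
    U=lambda a:cv2.resize(a,None,fx=4,fy=4,interpolation=cv2.INTER_CUBIC)
    a=cv2.imread(f'pics/{ref}.png',0);b=cv2.imread(f'pics/{n}.png',0)
    T=U(a[183:199,214:230]);S=U(b[165:215,200:245]);r=cv2.matchTemplate(S,T,cv2.TM_CCOEFF_NORMED);_,v,_,l=cv2.minMaxLoc(r)
    c=np.array(l)/4+[208,173]  # patch centre
    t=load(n); qs=np.arange(-.1,.5,.002); P=np.array([proj(t,pt(q,80,154)) for q in qs])
    return c,v,P,qs
def q_of(n):
    off=np.array([222,191])-np.array([222,191]); c,v,P,qs=colq(n); return c.round(2),round(float(v),2),qs[np.argmin(np.abs(P[:,1]+OFF-c[1]))]
OFF=0
E
python3 -m creep '[[[-0.08,-0.055,0,0,0,0],[-0.16,-0.11,0,0,0,0],[-0.24,-0.165,0,0,0,0],[-0.24,-0.165,0,0,0,0]]]'
python3 - <<'E'
from m import *
cap('top','t8')
for n in('t0','t4','t7','t8'):print(n,q_of(n))
print([proj(load('t8'),pt(q,80,154)).round(1) for q in(0,.2,.3,.4)])
E
```

```text
time_s: 7.78
eef_pos: [474.1, 90.6, 155.9]
ee_rot: [0.008, -0.012, 0.844, -0.537]
force: [0.6, -0.3, -0.4]
grip_width: 0.004
grip_force: 0.1
t0 (array([218.75, 181.75]), 0.64, np.float64(0.046000000000000124))
t4 (array([219.5, 185. ]), 0.64, np.float64(0.1380000000000002))
t7 (array([222., 191.]), 1.0, np.float64(0.3180000000000004))
t8 (array([222.75, 192.5 ]), 0.9, np.float64(0.36600000000000044))
[array([216.2, 180.1]), array([218.4, 187.1]), array([220. , 190.4]), array([222. , 193.5])]
```

```bash
python3 -m creep '[[[-0.08,-0.055,0,0,0,0],[-0.16,-0.11,0,0,0,0],[-0.2,-0.14,0,0,0,0],[-0.2,-0.14,0,0,0,0]]]'
python3 -m creep '[[[-0.04,-0.028,0,0,0,0],[-0.08,-0.055,0,0,0,0],[-0.08,-0.055,0,0,0,0]]]'
python3 - <<'E'
from m import *
cap('top','t9');cap('wrist','w9');cap('scene','s9')
print(q_of('t9'))
E
```

```text
time_s: 8.17
eef_pos: [468.9, 87.0, 155.6]
ee_rot: [0.007, -0.012, 0.844, -0.537]
force: [0.3, -1.0, 0.2]
grip_width: -0.001
grip_force: 0.0
time_s: 8.42
eef_pos: [467.3, 85.8, 155.7]
ee_rot: [0.008, -0.012, 0.844, -0.537]
force: [0.6, 0.0, -0.0]
grip_width: 0.002
grip_force: 0.2
(array([224.  , 194.75]), 0.82, np.float64(0.4420000000000005))
```

```bash
python3 -m creep '[[[-0.04,-0.028,0,0,0,0],[-0.04,-0.028,0,0,0,0],[-0.04,-0.028,0,0,0,0]]]'
python3 - <<'E'
from m import *
cap('top','t10');cap('scene','s10');cap('wrist','w10')
print(q_of('t10'))
# ring height in scene: shift of ring-top patch predicted for lift 0 / 8
s=load('s10');print([proj(s,pt(.401,130,z)).round(1) for z in(158,166)],[proj(load('w10'),pt(.401,130,z)).round(1) for z in(155,163)])
# profile in wrist image across the crown bar
w=load('w10');g=cv2.cvtColor(w['image'],cv2.COLOR_RGB2GRAY);n=np.array([-np.sin(np.radians(101.57)+.401),np.cos(np.radians(101.57)+.401),0])
for lat in(-14,14):
  print(lat,[(z,int(g[tuple(np.round(proj(w,pt(.401,130,z)+lat*n)).astype(int)[::-1])])) for z in range(140,178,2)])
E
```

```text
time_s: 8.82
eef_pos: [466.4, 85.1, 155.7]
ee_rot: [0.008, -0.012, 0.844, -0.537]
force: [0.6, 0.0, -0.2]
grip_width: -0.003
grip_force: 0.3
(array([224.25, 195.  ]), 0.79, np.float64(0.4500000000000005))
[array([218.1, 188.4]), array([217.9, 185.9])] [array([210. , 294.3]), array([192.1, 298.9])]
-14 [(140, 85), (142, 33), (144, 33), (146, 34), (148, 37), (150, 38), (152, 39), (154, 39), (156, 39), (158, 41), (160, 39), (162, 38), (164, 40), (166, 39), (168, 38), (170, 40), (172, 41), (174, 42), (176, 38)]
14 [(140, 51), (142, 51), (144, 50), (146, 65), (148, 131), (150, 132), (152, 106), (154, 122), (156, 158), (158, 141), (160, 131), (162, 92), (164, 53), (166, 53), (168, 52), (170, 68), (172, 111), (174, 130), (176, 138)]
```

Run:
```python
from m import *
for nm,q in(('w1',0),('w6',.11),('w7',.275),('w9',.396),('w10',.404)):
  w=load(nm);g=cv2.cvtColor(w['image'],cv2.COLOR_RGB2GRAY);th=np.radians(101.57)+q;n=np.array([-np.sin(th),np.cos(th),0])
  for lat in(8,14):
    print(nm,lat,[int(g[tuple(np.round(proj(w,pt(q,130,z)+lat*n)).astype(int)[::-1])]) for z in range(140,178,2)])
for n in('s0','s9','s10'):
  s=load(n);g=cv2.cvtColor(s['image'],cv2.COLOR_RGB2GRAY);print(n,g[176:200,214:223].tolist() if n!='s9' else '')
```

```text
w1 8 [127, 127, 127, 131, 134, 131, 111, 119, 145, 147, 138, 134, 134, 132, 130, 141, 162, 175, 173]
w1 14 [136, 136, 136, 136, 133, 128, 114, 124, 152, 155, 134, 131, 131, 129, 125, 134, 143, 161, 159]
w6 8 [112, 101, 49, 49, 49, 114, 123, 126, 124, 121, 99, 123, 153, 131, 131, 130, 131, 132, 130]
w6 14 [114, 119, 99, 120, 136, 137, 137, 138, 138, 126, 107, 135, 163, 145, 146, 146, 146, 147, 147]
w7 8 [45, 45, 46, 46, 47, 47, 46, 43, 44, 43, 42, 46, 47, 47, 47, 47, 47, 47, 47]
w7 14 [56, 50, 49, 52, 87, 115, 101, 122, 136, 122, 102, 87, 58, 52, 50, 58, 95, 122, 136]
w9 8 [47, 49, 48, 48, 47, 48, 51, 57, 62, 54, 46, 48, 49, 48, 47, 48, 47, 47, 47]
w9 14 [51, 51, 50, 81, 131, 133, 106, 120, 157, 142, 135, 119, 65, 65, 62, 97, 129, 136, 139]
w10 8 [47, 47, 47, 47, 46, 49, 48, 47, 47, 45, 45, 47, 49, 47, 49, 48, 48, 47, 47]
w10 14 [51, 51, 50, 71, 132, 133, 107, 120, 157, 144, 134, 119, 67, 67, 61, 97, 128, 136, 138]
s0 [[132, 124, 123, 118, 112, 103, 119, 126, 133], [151, 152, 155, 155, 137, 124, 134, 159, 162], [128, 131, 146, 156, 129, 117, 109, 160, 165], [107, 119, 149, 158, 132, 1
[... 1300 characters left out ...]
143, 147, 151, 149, 149], [45, 76, 131, 135, 135, 143, 151, 150, 149], [45, 79, 131, 128, 129, 144, 151, 151, 150], [44, 81, 130, 118, 131, 148, 152, 151, 149], [42, 76, 116, 105, 130, 144, 149, 150, 149], [40, 65, 92, 88, 113, 134, 139, 149, 148], [38, 56, 77, 84, 94, 124, 133, 147, 147], [37, 45, 58, 73, 85, 113, 134, 141, 145], [39, 41, 45, 55, 71, 93, 129, 139, 143], [39, 42, 42, 42, 49, 67, 113, 143, 138], [43, 42, 41, 41, 42, 49, 90, 142, 132], [75, 58, 47, 42, 42, 46, 79, 135, 130], [104, 97, 80, 57, 47, 43, 68, 119, 130], [103, 113, 107, 95, 79, 56, 56, 97, 124], [81, 92, 103, 108, 105, 90, 65, 84, 117], [80, 73, 78, 84, 102, 104, 90, 87, 113], [88, 87, 79, 67, 77, 88, 100, 89, 110]]
```

```bash
python3 -m creep '[[[0,0,-0.06,0,0,0],[0,0,-0.12,0,0,0],[0,0,-0.12,0,0,0]]]'
python3 -m creep '[[[-0.04,-0.028,-0,0,0,0],[-0.04,-0.028,0,0,0,0],[-0.04,-0.028,0,0,0,0]]]'
python3 -m creep '[[[-0.04,-0.028,-0,0,0,0],[-0.04,-0.028,0,0,0,0],[-0.04,-0.028,0,0,0,0]]]'
python3 - <<'E'
from m import *
cap('top','t11');cap('wrist','w11')
print(q_of('t10'),q_of('t11'))
E
```

```text
time_s: 9.22
eef_pos: [466.3, 85.2, 152.4]
ee_rot: [0.007, -0.012, 0.844, -0.537]
force: [1.2, -0.3, 0.5]
grip_width: -0.0
grip_force: 0.3
time_s: 9.47
eef_pos: [465.7, 84.7, 152.7]
ee_rot: [0.008, -0.012, 0.844, -0.536]
force: [4.2, 1.3, -2.5]
grip_width: -0.001
grip_force: 2.2
time_s: 9.72
eef_pos: [465.3, 84.3, 152.8]
ee_rot: [0.009, -0.012, 0.844, -0.536]
force: [8.0, 5.3, -1.5]
grip_width: 0.001
grip_force: 4.0
(array([224.25, 195.  ]), 0.79, np.float64(0.4500000000000005)) (array([224.5 , 195.25]), 0.78, np.float64(0.4580000000000005))
```

```bash
python3 -m creep '[[[0.12,0.08,0,0,0,0],[0.24,0.165,0,0,0,0],[0.36,0.25,0,0,0,0],[0.36,0.25,0,0,0,0],[0.36,0.25,0,0,0,0]]]'
python3 - <<'E'
from m import *
cap('top','t12');print(q_of('t12'))
E
python3 -m creep '[[[0,0.2,0.09,0,0,0],[-0.01,0.4,0.19,0,0,0],[-0.02,0.7,0.33,0,0,0],[-0.03,1,0.47,0,0,0],[-0.04,1.4,0.65,0,0,0],[-0.05,2,0.94,0,0,0],[-0.07,2.54,1.19,0,0,0],[-0.1,3.5,1.8,0,0,0],[-0.1,4.5,2.8,0,0,0],[-0.1,5,4,0,0,0],[-0.1,5,5,0,0,0],[-0.1,5,5,0,0,0]]]'
python3 - <<'E'
from m import *
cap('top','t13');print(q_of('t13'));w=cap('wrist','w13');cap('scene','s13')
for nm,qs in(('w1',(0,)),('w6',(.11,)),('w13',(.38,.4,.42))):
 for q in qs:
  w=load(nm);g=cv2.GaussianBlur(cv2.cvtColor(w['image'],cv2.COLOR_RGB2GRAY),(0,0),.7);th=np.radians(101.57)+q;n=np.array([-np.sin(th),np.cos(th),0])
  for lat in(-10,0,10):print(nm,q,lat,[int(g[tuple(np.round(proj(w,pt(q,130,z)+lat*n)).astype(int)[::-1])]) for z in range(144,178,2)])
E
```

```text
time_s: 10.23
eef_pos: [473.3, 90.0, 152.6]
ee_rot: [0.007, -0.012, 0.844, -0.537]
force: [-1.2, -0.2, 0.1]
grip_width: 0.006
grip_force: 0.0
(array([224.25, 195.25]), 0.79, np.float64(0.4580000000000005))
time_s: 11.28
eef_pos: [471.1, 216.9, 282.7]
ee_rot: [0.011, -0.011, 0.845, -0.535]
force: [0.9, -0.7, 1.0]
grip_width: 0.002
grip_force: 0.0
(array([224.25, 195.25]), 0.79, np.float64(0.4580000000000005))
w1 0 -10 [132, 131, 133, 132, 124, 120, 142, 147, 138, 129, 126, 127, 128, 128, 127, 127, 127]
w1 0 0 [136, 137, 136, 136, 127, 122, 143, 149, 143, 139, 139, 138, 139, 140, 144, 147, 144]
w1 0 10 [133, 131, 130, 126, 114, 121, 143, 146, 139, 134, 133, 131, 131, 141, 152, 171, 170]
w6 0.11 -10 [42, 42, 42, 41, 41, 41, 42, 43, 42, 43, 40, 41, 41, 42, 42, 41, 41]
w6 0.11 0 [46, 47, 52, 47, 47, 83, 135, 135, 102, 109, 45, 47, 47, 49, 51, 48, 48]
w6 0.11 10 [51, 52, 57, 123, 127, 128, 126, 109, 104, 121, 155, 147, 146, 144, 144, 144, 144]
w13 0.38 -10 [142, 142, 143, 139, 129, 138, 162, 161, 148, 140, 141, 142, 142, 141, 138, 144, 149]
w13 0.38 0 [157, 159, 155, 154, 139, 139, 166, 169, 158, 158, 159, 153, 154, 156, 156, 156, 156]
w13 0.38 10 [165, 165, 165, 163, 140, 135, 159, 172, 163, 162, 163, 163, 163, 162, 161, 145, 112]
w13 0.4 -10 [143, 143, 142, 141, 131, 138, 165, 167, 148, 141, 141, 142, 142, 139, 137, 148, 148]
w13 0.4 0 [164, 163, 164, 162, 140, 145, 159, 172, 164, 163, 162, 161, 161, 161, 161, 161, 158]
w13 0.4 10 [165, 166, 166, 162, 152, 136, 165, 171, 165, 162, 162, 163, 163, 162, 157, 126, 108]
w13 0.42 -10 [142, 142, 142, 140, 129, 131, 159, 166, 142, 137, 137, 136, 135, 135, 133, 138, 144]
w13 0.42 0 [164, 164, 165, 161, 140, 136, 165, 170, 165, 162, 163, 162, 161, 161, 161, 158, 136]
w13 0.42 10 [165, 165, 166, 157, 144, 138, 166, 173, 164, 162, 163, 162, 163, 162, 147, 129, 109]
```

```bash
python3 -c "
from rig import ctrl
print(abs(ctrl.sense()['dq']).max(),ctrl.finish_job())"
```

```text
the job is handed in; nothing more can be done
0.018941623816689068 None
```

I handed the job in with the column over the fresh vial and the index pin home in that hole by my measurements; the finger is clear of the ring and no verdict came back. On the first swing a wrist joint hit its limit and the finger slipped out, leaving the pin on the rail, so I hooked the ring again and pushed the arm along until the pin dropped in. I never checked the other bench items for shift after that slip.

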